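# Tip the service lid open and reset the pump relay

## Robot

A 7-joint arm with a two-finger parallel gripper is mounted at the origin on the work surface. World frame = base frame: x ahead of the robot, y to its left, z up, the work surface at z = 0. Lengths are in m, angles in degrees, forces in N, time in s.
With the tool pointing down it reaches from about 0.425 to 0.875 m from the base axis. Payload 4.7 kg.
Tool frame: the origin (TCP) lies on the mounting face of the last link; the fingertips stand 182 mm ahead of it and the grasp point (between the pads) lies 164 mm ahead of it; z points along the fingers, y is the line along which they close (so a half turn about z gives the same grasp; the last joint's range is limited). The gripper opens to 87 mm and grips with 3 to 60 N. Pads are 19 mm wide; open, the fingers measure 117 mm over their backs; the gripper's body (75 mm by 190 mm) begins 51 mm behind the grasp point.
Start: joints at [0.808, 18.392, -4.016, 83.108, 1.295, 78.541, -3.26], TCP at [0.65, -0, 0.405] pointing down, gripper open.
Joint ranges: [-163.93, 163.93], [-17.29, 119.83], [-79.2, 71.16], [3.27, 140.29], [-89.18, 269.18], [5.43, 117.66], [-154.24, 154.24]. Speed limits (degrees/s): [147.25, 147.25, 180, 180, 180, 180, 180].

## Interface

Orientations are given as [roll, pitch, yaw] about the fixed x, y, z axes, in that order (R = Rz(yaw) Ry(pitch) Rx(roll)).
In Python, from cell import env gives the robot as it stands.
- The arm moves only by the tool servo_tool, never from a script. Its argument "plan" is a list of rows, each an object with "xyz": the shift along the tool's x, y, z in cm, a list of three; "twist": the turn, a rotation vector about the tool's x, y, z in degrees, a list of three; "jaw": the closure, from 0 (fully open) to 1 (shut). In form: [{"xyz": [x, y, z], "twist": [wx, wy, wz], "jaw": jaw}, ...]. A call has 1 to 10 rows; each row is the pose to reach, as a shift and turn from the pose commanded when the call began, along the tool's axes at that moment; what a row does not reach only later rows make up. A row lasts 1/12 s, in which the tool goes at most 41.7 mm and 7.16 degrees, less where a joint would pass 70% of its speed; a pose out of reach is approached as far as the arm can. A call with a gripper value outside its range is refused whole. The fingers move at their own pace and stop on an object; "newtons" is the grip in N (left out, the last holds). Time passes only in rows, so rows that repeat a pose let the fingers close. It gives the time, the measured TCP pose, the force, the opening and the grip force at its end, in the units of the state.
- env.get_obs(): the state, without advancing time (a new reading comes with each control period).
- env.read_camera(name): name is "scene" or "side" or "wrist"; returns a dict with "img" (480x640x3 uint8, red, green, blue), "camera_matrix" (3x3 intrinsics, pixels), "k1" (the pictures are not rectified: a ray, as slopes to the right and down, at radius r is drawn at 1 + k1 r^2 times it, then the intrinsics apply), "R" (3x3) and "t" (3): a world point X has camera coordinates R X + t. Camera axes: x right, y down, z forward; pixel columns grow to the right and rows downward; lengths in m; the calibration is good to about 2 mm. A picture is of the moment at which its call begins. There is no depth.
- env.sign_off(): hands the job in; it is judged then, once.
The state is a dict: "time_s": time; "qpos": joint angles; "joint_velocities": joint speeds; "effort": joint torques, N m; "tool_pos": TCP position; "tool_rot": TCP orientation; "force": force on the tool from outside, world axes, zero at the start; "wrist_torque": the same for the moment, N m; "grip_width": finger opening in m; "grasp_force": force on a finger pad.
Only numpy, scipy, OpenCV 4.12 (cv2) and the standard library are available. Lean on these libraries where they do the work, as an engineer would, in place of code of your own. Each camera call takes 0.05 s, during which the arm holds its last target. There are 200 camera calls.

## Task

With closed fingertips, gently push up the yellow lip of the dishwasher's service case until the hinged lid tips over its hinge and stays open by itself, without pinching or forcing it. Then press the red reset button inside all the way down and let it come up again. Leave the parts and tools standing around the case where they are.

Things in the scene. Friction and masses are not known exactly. Their poses are not given: they have to be found in the camera images.
- case: White sheet-steel service case, fixed, open on top under its lid: 150 (own x) x 180 (own y) x 75 high, walls and floor 4. Origin: centre of its underside, on the worktop. Own x points from the lip side to the hinge side (the lip faces roughly the robot's right), z up. A low motor lies inside by the hinge (x 28 to 64, up to 42 high).
- lid (a joint): Lid angle in rad: 0 shut, growing as the lip rises and goes back over the hinge; upright at about 1.57; stop at 1.95, leaning back. Hinge nearly frictionless, no spring: below upright it falls shut, beyond it falls open by its own weight. Lid about 0.25 kg: 1 to 2 N upward at the lip lifts it.
- lid_lip (a point): Middle of the lip's front edge, on the lid's underside; 180 from the hinge line, 105 in front of the case's origin when shut. The lid is a flat grey plate 4 thick on the rim; its yellow lip, 100 wide, 4 thick, sticks out level 30 beyond the front wall, with nothing under it down to the worktop. Its x axis points from lip to hinge.
- lid_hinge (a point): Middle of the lid's hinge line: 75 along the case's own +x from its origin, at the height of the lid's underside when shut, 75.5 above the worktop.
- reset (a joint): Travel in m of the red reset button: 0 up, 0.006 fully down; it springs back when let go. Fully down takes 5 N.
- reset_top (a point): Centre of the top face of the round red reset button, diameter 24, on a grey relay block (50 x 55 x 35 high) on the case floor; seen once the lid is open. It is pressed straight down.
- foot: Levelling foot from the appliance, loose, standing on its white disc (diameter 48), steel stud up, 79 high in all. Origin: centre of its underside.
- jar: Jar of screws with red cap, loose, diameter 52, 75 high. Origin: centre of its underside.
- capacitor: Aluminium motor capacitor, loose, standing, diameter 40, 70 high plus two brass tabs of 9. Origin: centre of its underside.
- driver: Orange-handled screwdriver, loose, 180 long, lying on the worktop along its own x, which points to its tip. Origin: midway, on its underside.

How it is judged (in metres and radians):
On the way, in this order (a step that is already met when the one before it is completed fails the run):
1. the lid stands open past its balance point with the robot off it (value of joint lid above 1.75 rad and contact force between each of the fingers, the arm and case below 0.2 N), for 0.3 s.
2. the reset button is pressed down (value of joint reset above 0.0045 m and value of joint lid above 1.75 rad), for 0.05 s.
At the end, for the whole second after the job is handed in: The lid rests open beyond 1.75 rad, still; the reset button has been pressed at least 4.5 of its 6 mm and is up again (under 2 mm); every loose thing is within 25 mm of its start (value of joint lid above 1.75 rad and velocity of joint lid between -0.1 and 0.1 rad/s and value of joint reset below 0.002 m and not (distance of any of foot, jar, capacitor, driver from where it was at the start of the episode above 0.025 m)); the robot touches nothing.
It fails at once if a loose thing is lifted, carried or shoved more than 25 mm (distance of any of foot, jar, capacitor, driver from where it was at the start of the episode above 0.025 m).
It fails at once if the fingers pinch or force the case or its lid (over 25 N) (contact force between the fingers and case above 25 N).
It also fails if it takes over 51 s, if anything falls off the work surface, if the arm or the gripper's body presses on something with over 40 N, if the wrist force passes 120 N, or if a joint passes its speed limit or range.

## Working session

There is one attempt and no reset: what is moved stays moved. The work goes in short steps, Python scripts to look and compute and a tool call to move; the robot and the scene stay as the last step left them, time stands still between calls to the robot, and variables do not carry over. Pictures are saved under pics/ and viewed, at most 10 in all, crops included, and the job is handed in when it is done.

Besides the shell and the picture viewer there is one more tool, called after ">>>" as name([rows], argument=value, ...), one row to a line, values as JSON. servo_tool: Moves the arm, as the interface text tells. Its arguments: {"type":"object","properties":{"plan":{"type":"array","items":{"type":"object","properties":{"xyz":{"type":"array","items":{"type":"number"}},"twist":{"type":"array","items":{"type":"number"}},"jaw":{"type":"number"}}}},"newtons":{"type":"number"}},"required":["plan"]}

```bash
mkdir -p pics; cat > h.py <<'E'
import numpy as np, cv2
from cell import env
def grab(n,f=None):
    c=env.read_camera(n)
    if f: cv2.imwrite('pics/'+f,c['img'][:,:,::-1])
    return c
def ray(c,u,v):
    K=np.array(c['camera_matrix']);k=c['k1']
    d=np.array([(u-K[0,2])/K[0,0],(v-K[1,2])/K[1,1]]);s=d.copy()
    for _ in range(30): s=d/(1+k*(s@s))
    R=np.array(c['R']);t=np.array(c['t'])
    return -R.T@t, R.T@np.array([s[0],s[1],1.])
def plane(c,u,v,z):
    o,d=ray(c,u,v); return o+d*(z-o[2])/d[2]
def blobs(c,lo,hi,amin=60):
    h=cv2.cvtColor(c['img'],cv2.COLOR_RGB2HSV); m=cv2.inRange(h,np.array(lo),np.array(hi))
    cs,_=cv2.findContours(m,cv2.RETR_EXTERNAL,cv2.CHAIN_APPROX_NONE)
    return sorted([x for x in cs if cv2.contourArea(x)>amin],key=lambda x:-cv2.contourArea(x))
E
python3 - <<'E'
from h import *
ims=[]
for n in ['scene','side']:
    c=grab(n,n+'0.png'); print(n,np.round(-np.array(c['R']).T@np.array(c['t']),3))
    for b in blobs(c,(20,120,80),(35,255,255)):
        r=cv2.minAreaRect(b);p=cv2.boxPoints(r)
        print(cv2.contourArea(b),np.round(p).tolist(),[np.round(plane(c,*q,.077),3).tolist() for q in p])
print(env.get_obs())
E
```

```text
scene [1.132 0.031 0.515]
893.5 [[215.0, 261.0], [216.0, 247.0], [283.0, 250.0], [282.0, 265.0]] [[0.624, -0.052, 0.077], [0.589, -0.052, 0.077], [0.614, 0.05, 0.077], [0.647, 0.046, 0.077]]
side [ 0.128 -0.376  0.626]
780.0 [[389.0, 243.0], [400.0, 232.0], [441.0, 273.0], [430.0, 284.0]] [[0.615, 0.051, 0.077], [0.65, 0.059, 0.077], [0.624, -0.051, 0.077], [0.593, -0.055, 0.077]]
{'time_s': 0.1, 'qpos': array([ 0.80992494, 18.43316952, -4.01368232, 83.16886528,  1.29521382,
       78.53966291, -3.25817765]), 'joint_velocities': array([ 0.02150301, -0.11274112, -0.05549794, -0.19670586,  0.05347471,
       -0.01369767, -0.07562796]), 'effort': array([ 1.37795760e-04, -4.92569017e+01, -4.06077392e-01, -3.13399816e+01,
       -6.42974046e-02,  3.95253638e-02,  6.49213871e-05]), 'tool_pos': array([ 6.49812457e-01, -7.42713204e-05,  4.03780633e-01]), 'tool_rot': array([-1.79903537e+02,  6.25741953e-03,  8.99998061e+01]), 'force': array([0.28754412, 0.42437186, 0.41406793]), 'wrist_torque': array([-0.00368599,  0.02188369,  0.0006292 ]), 'grasp_force': 0.0, 'grip_width': 0.08713286756107592}
```

View pics/scene0.png

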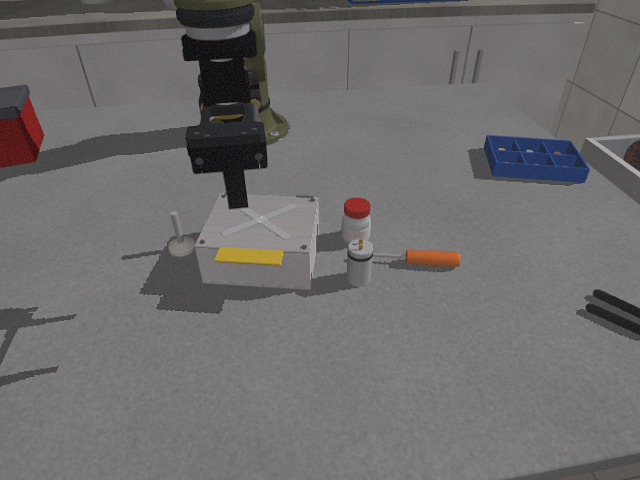

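View pics/side0.png

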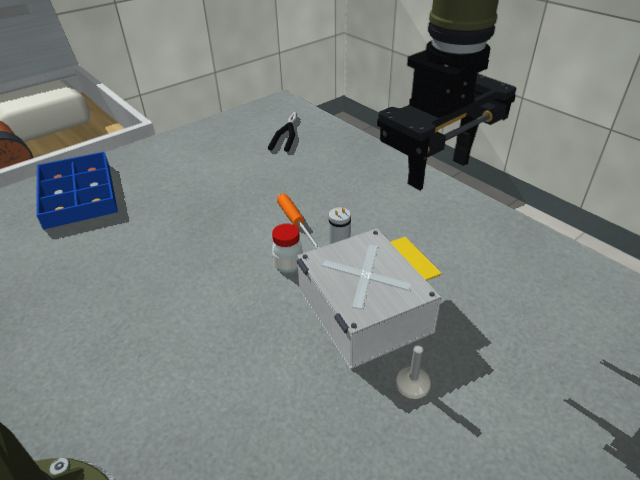

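The scene view shows the case with its lip facing the camera (lip about (250,256)), the foot to its left (180,240), and the jar (357,215), capacitor (360,262) and driver (430,258) to its right. The side view shows the same layout, with the hinge toward the lower left. The gripper's world position should confirm the calibration before I trust these rays.

```bash
python3 - <<'E'
from h import *
for n in ['scene','side']:
    c=grab(n);R=np.array(c['R']);t=np.array(c['t']);print(n,np.linalg.det(R),np.round(R,3).tolist(),np.round(t,3),c['k1'],np.round(c['camera_matrix'],1).tolist())
    for X in [(.65,0,.222),(.60,0,.222),(.70,0,.222),(0,0,0),(.65,0,.4),(.65,-.1,0),(.75,0,0)]:
        p=R@X+t; s=p[:2]/p[2]; s=s*(1+c['k1']*(s@s)); K=np.array(c['camera_matrix'])
        print(X,np.round(K[:2,:2]@s+K[:2,2]))
def tri(a,b):
    (o1,d1),(o2,d2)=a,b
    A=np.stack([d1,-d2],1);s=np.linalg.lstsq(A,o2-o1,rcond=None)[0]
    return np.round((o1+s[0]*d1+o2+s[1]*d2)/2,4),np.linalg.norm(o1+s[0]*d1-o2-s[1]*d2)
cs,cd=grab('scene'),grab('side')
for nm,a,b in [('lipL',(216,261),(441,273)),('lipR',(282,264),(400,238)),('hingeA',(223,197),(350,327)),('foot top',(174,212),(418,348)),('jar cap',(357,204),(286,231)),('cap tab',(360,238),(340,212)),('lid frontL',(203,241),(437,296)),('screw3',(204,241),(436,296)),('lid frontR',(309,243),(376,234)),]:
    print(nm,tri(ray(cs,*a),ray(cd,*b)))
E
```

```text
scene 1.0000000000000007 [[0.143, 0.99, -0.009], [0.596, -0.094, -0.797], [-0.79, 0.109, -0.603]] [-0.188 -0.261  1.201] -0.03961153364138447 [[442.6, 0.0, 316.6], [0.0, 442.6, 225.0], [0.0, 0.0, 1.0]]
(0.65, 0, 0.222) [239. 185.]
(0.6, 0, 0.222) [239. 165.]
(0.7, 0, 0.222) [239. 207.]
(0, 0, 0) [247. 129.]
(0.65, 0, 0.4) [220.  36.]
(0.65, -0.1, 0) [190. 313.]
(0.75, 0, 0) [258. 360.]
side 1.0000000000000004 [[0.767, -0.642, -0.019], [-0.425, -0.485, -0.764], [0.481, 0.594, -0.645]] [-0.328  0.35   0.565] 0.029737199360047057 [[511.1, 0.0, 322.5], [0.0, 511.1, 239.8], [0.0, 0.0, 1.0]]
(0.65, 0, 0.222) [439. 173.]
(0.6, 0, 0.222) [415. 186.]
(0.7, 0, 0.222) [461. 161.]
(0, 0, 0) [ 19. 564.]
(0.65, 0, 0.4) [458.  48.]
(0.65, -0.1, 0) [470. 317.]
(0.75, 0, 0) [459. 257.]
lipL (array([ 0.6238, -0.0507,  0.0774]), np.float64(0.00037434062567383986))
lipR (array([0.6404, 0.048 , 0.0745]), np.float64(0.003984289241204092))
hingeA (array([ 0.4471, -0.0419,  0.077 ]), np.float64(0.006037591777378813))
foot top (array([ 0.4885, -0.1257,  0.0804]), np.float64(0.0007920470223879663))
jar cap (array([0.507 , 0.1893, 0.0757]), np.float64(0.0007400177683130177))
cap tab (array([0.6089, 0.1691, 0.0799]), np.float64(0.0057841190588204805))
lid frontL (array([ 0.5789, -0.0757,  0.0803]), np.float64(0.008623657341942587))
screw3 (array([ 0.5783, -0.0743,  0.0796]), np.float64(0.00873113293807413))
lid frontR (array([0.6125, 0.0858, 0.0812]), np.float64(0.011789456755293762))
```

The calibration checks out: the projected fingertips match the picture, and the triangulated heights are right. The lip actually faces world +x, away from the robot. Its middle is about (0.635, -0.002) and the hinge about (0.459, 0.034). I'll go by the images: move out past the lip, close the fingers and turn them along it.

>>> servo_tool([
  {"xyz": [0, 2, 0], "twist": [0, 0, -7], "jaw": 1},
  {"xyz": [0, 5, 0], "twist": [0, 0, -14], "jaw": 1},
  {"xyz": [0, 8, 0], "twist": [0, 0, -21], "jaw": 1},
  {"xyz": [0, 11, 0], "twist": [0, 0, -28], "jaw": 1},
  {"xyz": [0, 13, 0], "twist": [0, 0, -35], "jaw": 1},
  {"xyz": [0, 15, 0], "twist": [0, 0, -42], "jaw": 1},
  {"xyz": [0, 15, 0], "twist": [0, 0, -49], "jaw": 1},
  {"xyz": [0, 15, 0], "twist": [0, 0, -56], "jaw": 1},
  {"xyz": [0, 15, 0], "twist": [0, 0, -63], "jaw": 1},
  {"xyz": [0, 15, 0], "twist": [0, 0, -70], "jaw": 1},
], newtons=20)

```text
time_s: 1.13
tool_pos: [0.8002, -0.0001, 0.4041]
tool_rot: [-180.0, -0.0, 160.3]
force: [0.5, -0.4, -0.1]
grip_width: 0.0283
grasp_force: 0.0
```

>>> servo_tool([
  {"xyz": [0, 0, 2], "twist": [0, 0, -5], "jaw": 1},
  {"xyz": [0, 0, 5], "twist": [0, 0, -8], "jaw": 1},
  {"xyz": [0, 0, 8], "twist": [0, 0, -8], "jaw": 1},
  {"xyz": [0, 0, 8], "twist": [0, 0, -8], "jaw": 1},
])

```text
time_s: 1.47
tool_pos: [0.7982, -0.0004, 0.3163]
tool_rot: [-179.8, -0.7, 168.0]
force: [-0.9, -0.2, -2.0]
grip_width: 0.0036
grasp_force: 0.0
```

>>> servo_tool([
  {"xyz": [-1, 0, 0], "twist": [0, 7, 0], "jaw": 1},
  {"xyz": [-2, 0, 0], "twist": [0, 14, 0], "jaw": 1},
  {"xyz": [-3, 0, 0], "twist": [0, 21, 0], "jaw": 1},
  {"xyz": [-3, 0, 0], "twist": [0, 28, 0], "jaw": 1},
  {"xyz": [-3, 0, 0], "twist": [0, 35, 0], "jaw": 1},
  {"xyz": [-3, 0, 0], "twist": [0, 42, 0], "jaw": 1},
  {"xyz": [-3, 0, 0], "twist": [0, 48, 0], "jaw": 1},
  {"xyz": [-3, 0, 0], "twist": [0, 48, 0], "jaw": 1},
])

```text
time_s: 2.13
tool_pos: [0.8063, -0.0144, 0.3624]
tool_rot: [177.3, -28.1, 167.2]
force: [0.6, -12.3, -9.9]
grip_width: 0.0003
grasp_force: 0.0
```

```bash
cat >> h.py <<'E'
from scipy.spatial.transform import Rotation as Ro
def tcp():
    o=env.get_obs();return np.array(o['tool_pos']),Ro.from_euler('xyz',o['tool_rot'],degrees=True).as_matrix(),o
HX=np.array([-.98,.199,0]);LIP=np.array([.635,-.002,.0755])
def rep():
    p,R,o=tcp();tip=p+.182*R[:,2]
    d=tip-LIP;print('t',o['time_s'],'tip',tip.round(4),'rel lip (ownx,owny,z)',round(d@HX,4),round(d@np.array([-HX[1],HX[0],0]),4),round(d[2],4),'q',np.round(o['qpos'],1),'R',R.round(3).tolist())
    return p,R
E
python3 - <<'E'
from h import *
rep(); grab('side','s1.png')
E
```

```text
t 2.1333 tip [0.7247 0.013  0.202 ] rel lip (ownx,owny,z) -0.0849 -0.0326 0.1265 q [  9.7  55.7 -26.8  35.3   9.4 117.5  67.8] R [[-0.86, 0.243, -0.448], [0.195, 0.969, 0.151], [0.471, 0.042, -0.881]]
```

>>> servo_tool([
  {"xyz": [-1.6, 0, 2.9], "twist": [0, 0, 0], "jaw": 1},
  {"xyz": [-3.2, 0, 5.8], "twist": [0, 0, 0], "jaw": 1},
  {"xyz": [-4.7, 0, 8.8], "twist": [0, 0, 0], "jaw": 1},
  {"xyz": [-4.7, 0, 8.8], "twist": [0, 0, 0], "jaw": 1},
  {"xyz": [-4.7, 0, 8.8], "twist": [0, 0, 0], "jaw": 1},
])

```text
time_s: 2.6
tool_pos: [0.8078, -0.0031, 0.2736]
tool_rot: [175.3, -27.7, 168.9]
force: [-0.7, -0.3, 0.6]
grip_width: 0.0006
grasp_force: 0.0
```

```bash
python3 - <<'E'
from h import *
rep()
E
```

```text
t 2.6 tip [0.7281 0.0277 0.113 ] rel lip (ownx,owny,z) -0.0853 -0.0476 0.0375 q [ 11.9  57.7 -29.8  43.   11.1 108.1  68.2] R [[-0.869, 0.229, -0.438], [0.171, 0.971, 0.169], [0.464, 0.072, -0.883]]
```

```bash
cat >> h.py <<'E'
def goal(ox,oy,z,T):
    """tip goal relative to lip edge (own x, own y, height), tilt T: shift (cm) and twist in tool axes"""
    p,R=rep();s,c=np.sin(np.radians(T)),np.cos(np.radians(T));up=np.array([0,0,1.])
    hy=np.array([-HX[1],HX[0],0])
    zz=s*HX-c*up;xx=c*HX+s*up;G=np.stack([xx,np.cross(zz,xx),zz],1)
    tip=LIP+ox*HX+oy*hy+z*up;q=tip-.182*zz
    print('xyz cm',(R.T@(q-p)*100).round(1),'twist',Ro.from_matrix(R.T@G).as_rotvec(degrees=True).round(1))
E
python3 - <<'E'
from h import *
goal(-.03,0,-.035,42)
E
```

```text
t 2.6 tip [0.7281 0.0277 0.113 ] rel lip (ownx,owny,z) -0.0853 -0.0476 0.0375 q [ 11.9  57.7 -29.8  43.   11.1 108.1  68.2] R [[-0.869, 0.229, -0.438], [0.171, 0.971, 0.169], [0.464, 0.072, -0.883]]
xyz cm [-2.9 -4.1  9.2] twist [ 4.4 14.3  0.9]
```

>>> servo_tool([
  {"xyz": [-0.9, -1.2, 2.6], "twist": [1, 2, 0.2], "jaw": 1},
  {"xyz": [-1.7, -2.4, 5.2], "twist": [2, 5, 0.4], "jaw": 1},
  {"xyz": [-2.3, -3.3, 7.3], "twist": [3, 9, 0.6], "jaw": 1},
  {"xyz": [-2.9, -4.1, 9.2], "twist": [4.4, 14.3, 0.9], "jaw": 1},
  {"xyz": [-2.9, -4.1, 9.2], "twist": [4.4, 14.3, 0.9], "jaw": 1},
  {"xyz": [-2.9, -4.1, 9.2], "twist": [4.4, 14.3, 0.9], "jaw": 1},
])

```text
time_s: 3.1
tool_pos: [0.7846, -0.0326, 0.1773]
tool_rot: [179.9, -41.7, 168.4]
force: [-1.3, 0.5, 0.8]
grip_width: 0.0003
grasp_force: 0.0
```

```bash
python3 - <<'E'
from h import *
goal(.015,0,-.035,42)
grab('scene','s2.png')
E
```

```text
t 3.1 tip [ 0.6661 -0.008   0.0413] rel lip (ownx,owny,z) -0.0317 -0.0003 -0.0342 q [ 12.2  65.2 -27.3  43.   12.  115.5  70.4] R [[-0.732, 0.202, -0.651], [0.15, 0.979, 0.135], [0.665, 0.001, -0.747]]
xyz cm [3.3 0.  3.2] twist [ 0.2  0.3 -0.1]
```

View pics/s2.png

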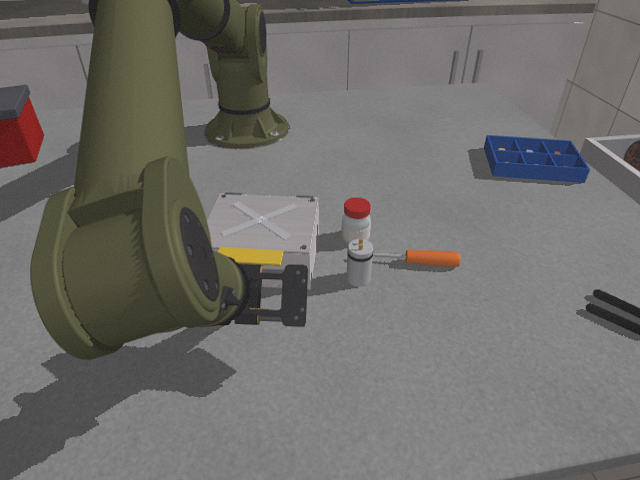

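The fingertips are low and centred in front of the lip (lip about (250,256), gripper at (270,295)), and nothing loose has been touched. Next I slide the tips under the lip.

>>> servo_tool([
  {"xyz": [1.1, 0, 1.1], "twist": [0, 0, 0], "jaw": 1},
  {"xyz": [2.2, 0, 2.1], "twist": [0, 0, 0], "jaw": 1},
  {"xyz": [3.3, 0, 3.2], "twist": [0, 0, 0], "jaw": 1},
  {"xyz": [3.3, 0, 3.2], "twist": [0, 0, 0], "jaw": 1},
])

```text
time_s: 3.48
tool_pos: [0.7388, -0.0223, 0.1798]
tool_rot: [179.9, -41.4, 168.6]
force: [0.4, 0.4, 0.4]
grip_width: 0.0007
grasp_force: 0.3
```

```bash
cat >> h.py <<'E'
def path(pts):
    for g in pts:
        import io,contextlib
        b=io.StringIO()
        with contextlib.redirect_stdout(b): goal(*g)
        print(g,b.getvalue().splitlines()[-1])
E
python3 - <<'E'
from h import *
rep();path([(.017,0,-.02,42),(.02,0,0,42),(.03,0,.03,42),(.04,0,.06,40),(.055,0,.085,37),(.075,0,.105,34)])
E
```

```text
t 3.4833 tip [0.621  0.002  0.0433] rel lip (ownx,owny,z) 0.0145 -0.0011 -0.0322 q [ 15.1  58.7 -28.6  55.8  10.8 109.6  68.8] R [[-0.735, 0.2, -0.648], [0.149, 0.98, 0.133], [0.661, 0.002, -0.75]]
(0.017, 0, -0.02, 42) xyz cm [ 0.8 -0.1 -0.8] twist [0.1 0.6 0. ]
(0.02, 0, 0, 42) xyz cm [ 2.3 -0.1 -2.1] twist [0.1 0.6 0. ]
(0.03, 0, 0.03, 42) xyz cm [ 5.1 -0.1 -3.6] twist [0.1 0.6 0. ]
(0.04, 0, 0.06, 40) xyz cm [ 8.4 -0.1 -5.2] twist [ 0.1 -1.4  0. ]
(0.055, 0, 0.085, 37) xyz cm [12.2 -0.1 -6.1] twist [ 0.1 -4.4  0. ]
(0.075, 0, 0.105, 34) xyz cm [16.  -0.1 -6.1] twist [ 0.1 -7.4  0. ]
```

>>> servo_tool([
  {"xyz": [0.8, 0, -0.8], "twist": [0, 0, 0], "jaw": 1},
  {"xyz": [1.5, 0, -1.4], "twist": [0, 0, 0], "jaw": 1},
  {"xyz": [2.3, 0, -2.1], "twist": [0, 0, 0], "jaw": 1},
  {"xyz": [3.2, 0, -2.6], "twist": [0, 0, 0], "jaw": 1},
  {"xyz": [4.1, 0, -3.1], "twist": [0, 0, 0], "jaw": 1},
  {"xyz": [5.1, 0, -3.6], "twist": [0, 0, 0], "jaw": 1},
  {"xyz": [6.2, 0, -4.1], "twist": [0, 0, 0], "jaw": 1},
  {"xyz": [7.3, 0, -4.6], "twist": [0, -1, 0], "jaw": 1},
  {"xyz": [8.4, 0, -5.2], "twist": [0, -1, 0], "jaw": 1},
  {"xyz": [8.4, 0, -5.2], "twist": [0, -1, 0], "jaw": 1},
])

```text
time_s: 4.32
tool_pos: [0.711, -0.0173, 0.273]
tool_rot: [180.0, -40.7, 168.5]
force: [0.1, 0.9, 0.1]
grip_width: 0.0002
grasp_force: 0.3
```

```bash
python3 - <<'E'
from h import *
rep();path([(.055,0,.085,37),(.075,0,.105,34),(.10,0,.122,30),(.12,0,.135,27),(.145,0,.142,24),(.17,0,.147,20)])
grab('side','s3.png')
E
```

```text
t 4.3167 tip [0.5947 0.0064 0.135 ] rel lip (ownx,owny,z) 0.0412 -0.0002 0.0595 q [ 16.5  50.3 -30.   59.7   8.3 113.3  67.3] R [[-0.743, 0.2, -0.639], [0.151, 0.98, 0.131], [0.652, 0.0, -0.758]]
(0.055, 0, 0.085, 37) xyz cm [ 3.9 -0.  -1. ] twist [ 0.  -3.7 -0. ]
(0.075, 0, 0.105, 34) xyz cm [ 7.7 -0.  -1.1] twist [ 0.  -6.7 -0. ]
(0.1, 0, 0.122, 30) xyz cm [11.9 -0.  -0.6] twist [  0.  -10.7  -0. ]
(0.12, 0, 0.135, 27) xyz cm [15.2 -0.  -0.1] twist [  0.  -13.7  -0. ]
(0.145, 0, 0.142, 24) xyz cm [18.5 -0.   1.3] twist [  0.  -16.7  -0. ]
(0.17, 0, 0.147, 20) xyz cm [21.9 -0.   2.9] twist [  0.  -20.7  -0. ]
```

View pics/s3.png

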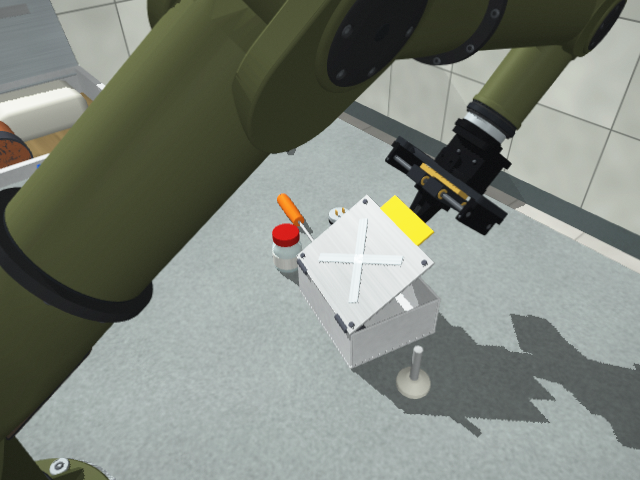

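The lid is riding up on the fingertips (about 30°, lip at (407,222)), and the other items haven't moved. I'll keep following the arc.

>>> servo_tool([
  {"xyz": [1.3, 0, -0.3], "twist": [0, -1, 0], "jaw": 1},
  {"xyz": [2.6, 0, -0.7], "twist": [0, -2.5, 0], "jaw": 1},
  {"xyz": [3.9, 0, -1.0], "twist": [0, -3.7, 0], "jaw": 1},
  {"xyz": [5.8, 0, -1.1], "twist": [0, -5.2, 0], "jaw": 1},
  {"xyz": [7.7, 0, -1.1], "twist": [0, -6.7, 0], "jaw": 1},
  {"xyz": [9.8, 0, -0.9], "twist": [0, -8.7, 0], "jaw": 1},
  {"xyz": [11.9, 0, -0.6], "twist": [0, -10.7, 0], "jaw": 1},
  {"xyz": [13.5, 0, -0.4], "twist": [0, -12.2, 0], "jaw": 1},
  {"xyz": [15.2, 0, -0.1], "twist": [0, -13.7, 0], "jaw": 1},
  {"xyz": [15.2, 0, -0.1], "twist": [0, -13.7, 0], "jaw": 1},
])

```text
time_s: 5.2
tool_pos: [0.5977, 0.0065, 0.3716]
tool_rot: [-180.0, -27.0, 168.5]
force: [0.6, 0.1, 0.4]
grip_width: 0.0006
grasp_force: 0.0
```

```bash
python3 - <<'E'
from h import *
rep();path([(.145,0,.142,24),(.17,0,.147,20),(.19,0,.147,17),(.21,0,.145,15),(.10,0,.17,15)])
grab('side','s4.png')
E
```

```text
t 5.2 tip [0.5167 0.0228 0.2095] rel lip (ownx,owny,z) 0.1209 -0.0007 0.134 q [ 23.4  27.4 -34.3  81.3   5.1 101.   67.2] R [[-0.873, 0.199, -0.445], [0.177, 0.98, 0.09], [0.454, -0.001, -0.891]]
(0.145, 0, 0.142, 24) xyz cm [ 3.5 -0.1  0.4] twist [-0. -3. -0.]
(0.17, 0, 0.147, 20) xyz cm [ 7.2 -0.1  1.2] twist [-0. -7. -0.]
(0.19, 0, 0.147, 17) xyz cm [ 9.9 -0.1  2.3] twist [ -0. -10.  -0.]
(0.21, 0, 0.145, 15) xyz cm [12.2 -0.1  3.5] twist [ -0. -12.  -0.]
(0.1, 0, 0.17, 15) xyz cm [ 3.6 -0.1 -3.8] twist [ -0. -12.  -0.]
```

View pics/s4.png

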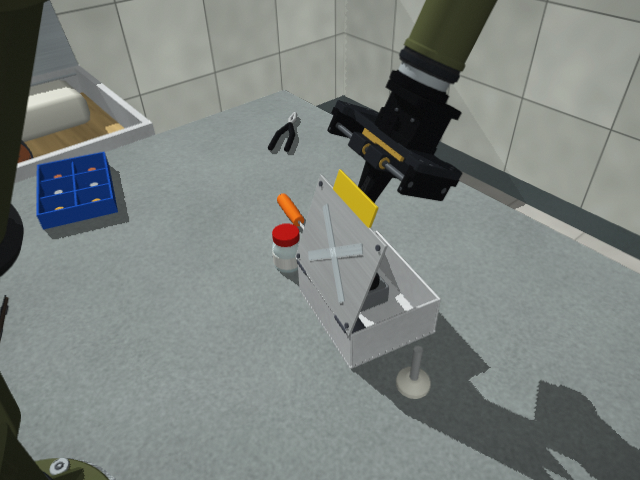

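The lid is at about 70° with the tips behind the lip (358,195). I'll push on past upright, then back off.

>>> servo_tool([
  {"xyz": [1.8, 0, 0.2], "twist": [0, -1.5, 0], "jaw": 1},
  {"xyz": [3.5, 0, 0.4], "twist": [0, -3, 0], "jaw": 1},
  {"xyz": [4.8, 0, 0.7], "twist": [0, -4.5, 0], "jaw": 1},
  {"xyz": [6, 0, 1.0], "twist": [0, -6, 0], "jaw": 1},
  {"xyz": [7.2, 0, 1.2], "twist": [0, -7, 0], "jaw": 1},
  {"xyz": [8.2, 0, 1.6], "twist": [0, -8, 0], "jaw": 1},
  {"xyz": [9.1, 0, 2.0], "twist": [0, -9, 0], "jaw": 1},
  {"xyz": [9.9, 0, 2.3], "twist": [0, -10, 0], "jaw": 1},
  {"xyz": [10.8, 0, 2.8], "twist": [0, -11, 0], "jaw": 1},
  {"xyz": [10.8, 0, 2.8], "twist": [0, -11, 0], "jaw": 1},
])

```text
time_s: 6.08
tool_pos: [0.4921, 0.0273, 0.3931]
tool_rot: [-180.0, -16.2, 168.4]
force: [0.3, 1.0, 0.1]
grip_width: 0.0006
grasp_force: 0.0
```

>>> servo_tool([
  {"xyz": [-1.5, 0, 0], "twist": [0, 0, 0], "jaw": 1},
  {"xyz": [-4, 0, 0], "twist": [0, 0, 0], "jaw": 1},
  {"xyz": [-7, 0, 0], "twist": [0, 0, 0], "jaw": 1},
  {"xyz": [-10, 0, 0], "twist": [0, 0, 0], "jaw": 1},
  {"xyz": [-13, 0, 0], "twist": [0, 0, 0], "jaw": 1},
  {"xyz": [-16, 0, 0], "twist": [0, 0, 0], "jaw": 1},
  {"xyz": [-16, 0, 0], "twist": [0, 0, 0], "jaw": 1},
])

```text
time_s: 6.67
tool_pos: [0.6473, -0.0068, 0.3432]
tool_rot: [-180.0, -16.4, 168.2]
force: [-1.8, -0.9, -0.2]
grip_width: 0.0007
grasp_force: 0.0
```

```bash
python3 - <<'E'
from h import *
rep()
S=grab('scene','sc5.png');D=grab('side','s5.png')
cv2.imwrite('pics/both5.png',np.hstack([S['img'][150:400,100:480],D['img'][100:350,200:580]])[:,:,::-1])
for n,c in (('scene',S),('side',D)):
  for lo,hi in (((0,130,60),(8,255,255)),((172,130,60),(180,255,255))):
    for b in blobs(c,lo,hi,20):
        (u,v),sz,_=cv2.minAreaRect(b); print(n,cv2.contourArea(b),round(u,1),round(v,1),np.round(sz),plane(c,u,v,.05).round(4))
E
```

```text
t 6.6667 tip [0.597  0.0037 0.1686] rel lip (ownx,owny,z) 0.0383 0.002 0.0931 q [ 22.7  30.1 -33.5  79.3  10.3  90.6  67.6] R [[-0.939, 0.204, -0.276], [0.196, 0.979, 0.058], [0.282, -0.0, -0.959]]
scene 1887.0 21.5 132.5 [67. 43.] [ 0.0277 -0.5617  0.05  ]
scene 403.5 356.5 208.0 [20. 25.] [0.4834 0.1945 0.05  ]
scene 135.0 271.5 237.5 [13. 13.] [0.5458 0.035  0.05  ]
side 267.0 290.5 231.3 [24. 16.] [0.5304 0.2102 0.05  ]
side 153.5 367.0 275.0 [14. 14.] [0.5557 0.0399 0.05  ]
side 83.0 276.1 239.1 [20.  7.] [0.4981 0.2097 0.05  ]
```

View pics/both5.png

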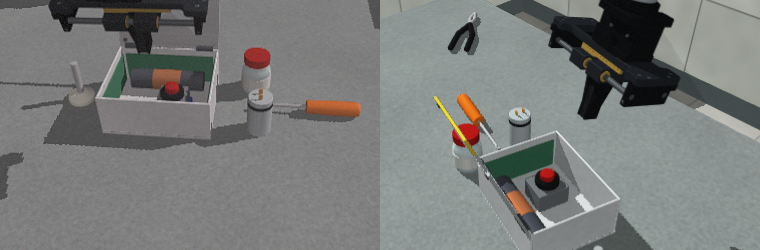

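The lid now stands open, and the red button is visible in both views: scene (271,237) and side (367,275). I'll triangulate it.

```bash
cat >> h.py <<'E'
def tri(a,b):
    (o1,d1),(o2,d2)=a,b
    s=np.linalg.lstsq(np.stack([d1,-d2],1),o2-o1,rcond=None)[0]
    return (o1+s[0]*d1+o2+s[1]*d2)/2,np.linalg.norm(o1+s[0]*d1-o2-s[1]*d2)
E
python3 - <<'E'
from h import *
S=grab('scene');D=grab('side')
P,e=tri(ray(S,271.5,237.5),ray(D,367,275));print(P.round(4),e)
d=P-LIP;ox,oy=d@HX,d@np.array([-HX[1],HX[0],0]);print('own',ox-.105,oy)
goal(ox,oy,P[2]+.03-LIP[2],0)
E
```

```text
[0.5519 0.0355 0.0552] 0.0012242327330681333
own -0.01609559857608192 -0.020192999769916804
t 6.8667 tip [0.5935 0.0068 0.174 ] rel lip (ownx,owny,z) 0.0424 -0.0003 0.0985 q [ 22.8  29.4 -33.7  79.7  10.   90.7  67.6] R [[-0.941, 0.2, -0.273], [0.192, 0.98, 0.056], [0.279, 0.0, -0.96]]
xyz cm [ 7.1  2.  10.5] twist [  0.  -16.2  -0.1]
```

>>> servo_tool([
  {"xyz": [2.4, 0.7, 2], "twist": [0, -6, 0], "jaw": 1},
  {"xyz": [4.8, 1.4, 5], "twist": [0, -12, 0], "jaw": 1},
  {"xyz": [7.1, 2, 8], "twist": [0, -16.2, 0], "jaw": 1},
  {"xyz": [7.1, 2, 10.5], "twist": [0, -16.2, 0], "jaw": 1},
  {"xyz": [7.1, 2, 10.5], "twist": [0, -16.2, 0], "jaw": 1},
  {"xyz": [7.1, 2, 10.5], "twist": [0, -16.2, 0], "jaw": 1},
])

```text
time_s: 7.37
tool_pos: [0.5513, 0.0352, 0.2688]
tool_rot: [-179.9, 0.1, 168.5]
force: [1.5, -0.1, 0.7]
grip_width: 0.0007
grasp_force: 0.0
```

```bash
python3 - <<'E'
from h import *
rep()
S=grab('scene');D=grab('side')
im=np.hstack([S['img'][180:320,180:340],D['img'][190:330,290:450]])[:,:,::-1]
cv2.imwrite('pics/both6.png',cv2.resize(im,None,fx=2.4,fy=2.4))
E
```

```text
t 7.3667 tip [0.5516 0.0348 0.0868] rel lip (ownx,owny,z) 0.0891 -0.0194 0.0113 q [ 25.2  16.2 -36.1 105.3  10.9  61.9  63.5] R [[-0.98, 0.2, 0.001], [0.2, 0.98, -0.002], [-0.002, -0.002, -1.0]]
```

View pics/both6.png

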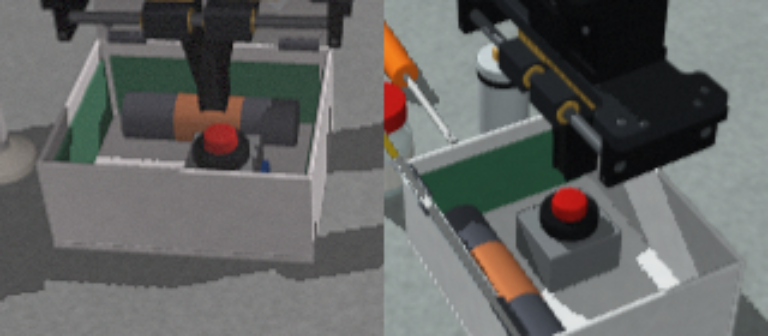

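The closed tips hang over the red button in both crops (left (220,105) tip above cap (222,140)). I'll go down in small steps and watch the force.

>>> servo_tool([
  {"xyz": [0, 0, 1.2], "twist": [0, 0, 0], "jaw": 1},
  {"xyz": [0, 0, 2.0], "twist": [0, 0, 0], "jaw": 1},
  {"xyz": [0, 0, 2.7], "twist": [0, 0, 0], "jaw": 1},
  {"xyz": [0, 0, 2.9], "twist": [0, 0, 0], "jaw": 1},
  {"xyz": [0, 0, 3.1], "twist": [0, 0, 0], "jaw": 1},
  {"xyz": [0, 0, 3.1], "twist": [0, 0, 0], "jaw": 1},
  {"xyz": [0, 0, 3.1], "twist": [0, 0, 0], "jaw": 1},
])

```text
time_s: 8.05
tool_pos: [0.5527, 0.035, 0.2377]
tool_rot: [-180.0, 0.2, 168.4]
force: [0.0, -1.7, 3.8]
grip_width: 0.0003
grasp_force: 2.4
```

>>> servo_tool([
  {"xyz": [0, 0, 0.1], "twist": [0, 0, 0], "jaw": 1},
  {"xyz": [0, 0, 0.2], "twist": [0, 0, 0], "jaw": 1},
  {"xyz": [0, 0, 0.2], "twist": [0, 0, 0], "jaw": 1},
  {"xyz": [0, 0, 0.2], "twist": [0, 0, 0], "jaw": 1},
])

```text
time_s: 8.38
tool_pos: [0.5527, 0.0352, 0.2375]
tool_rot: [-179.9, 0.2, 168.4]
force: [-5.0, -1.5, 16.8]
grip_width: 0.0004
grasp_force: 8.1
```

>>> servo_tool([
  {"xyz": [0, 0, 0.1], "twist": [0, 0, 0], "jaw": 1},
  {"xyz": [0, 0, 0.2], "twist": [0, 0, 0], "jaw": 1},
  {"xyz": [0, 0, 0.2], "twist": [0, 0, 0], "jaw": 1},
  {"xyz": [0, 0, 0.2], "twist": [0, 0, 0], "jaw": 1},
])

```text
time_s: 8.72
tool_pos: [0.5528, 0.0354, 0.2372]
tool_rot: [-179.9, 0.2, 168.4]
force: [-9.2, -1.8, 27.4]
grip_width: 0.0004
grasp_force: 14.1
```

The button has hit a hard stop and the force is at 27 N, so I'm easing off now. Then I'll check whether that stop was the end of the button's travel.

>>> servo_tool([
  {"xyz": [0, 0, -0.35], "twist": [0, 0, 0], "jaw": 1},
  {"xyz": [0, 0, -0.35], "twist": [0, 0, 0], "jaw": 1},
])

```text
time_s: 8.88
tool_pos: [0.5526, 0.0352, 0.2382]
tool_rot: [-179.9, 0.2, 168.4]
force: [0.3, -1.7, 4.2]
grip_width: 0.0006
grasp_force: 2.2
```

```bash
python3 - <<'E'
from h import *
print(env.get_obs()['force']);rep()
S=grab('scene');D=grab('side')
im=np.hstack([S['img'][205:275,235:315],D['img'][240:310,325:405]])[:,:,::-1]
cv2.imwrite('pics/press.png',cv2.resize(im,None,fx=5,fy=5,interpolation=cv2.INTER_NEAREST))
for c in (S,D):
  for b in blobs(c,(0,130,60),(8,255,255),5): print(cv2.contourArea(b),cv2.boundingRect(b))
E
```

```text
[ 0.28670196 -1.65630224  4.18225585]
t 8.8833 tip [0.5532 0.0349 0.0562] rel lip (ownx,owny,z) 0.0875 -0.0199 -0.0193 q [ 24.5  18.5 -35.5 106.6  12.6  58.6  62.2] R [[-0.98, 0.201, 0.003], [0.201, 0.98, -0.002], [-0.004, -0.001, -1.0]]
1849.5 (0, 97, 44, 70)
407.5 (344, 198, 26, 21)
15.5 (268, 235, 11, 10)
267.0 (278, 224, 21, 22)
83.0 (272, 229, 13, 18)
27.0 (360, 275, 14, 8)
```

View pics/press.png

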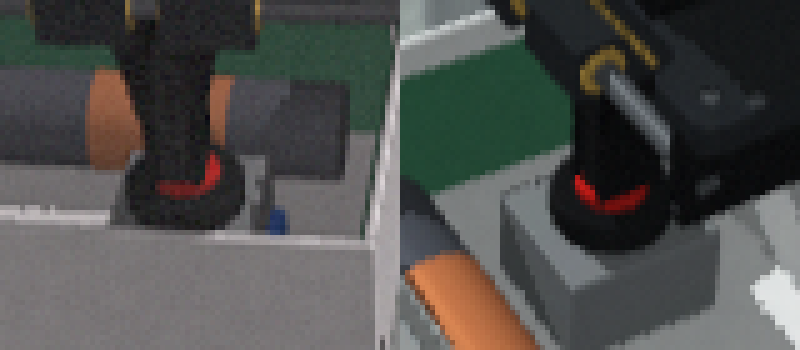

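Both views show the red cap sunk almost flush in its black collar under the tips. The force rose from about 4 N to a hard stop, so it was fully down. Now I release and lift away.

>>> servo_tool([
  {"xyz": [0, 0, -0.6], "twist": [0, 0, 0], "jaw": 1},
  {"xyz": [0, 0, -2], "twist": [0, 0, 0], "jaw": 1},
  {"xyz": [0, 0, -5], "twist": [0, 0, 0], "jaw": 1},
  {"xyz": [-2, 0, -8], "twist": [0, 0, 0], "jaw": 1},
  {"xyz": [-6, 0, -11], "twist": [0, 0, 0], "jaw": 1},
  {"xyz": [-8, 0, -14], "twist": [0, 0, 0], "jaw": 1},
  {"xyz": [-8, 0, -14], "twist": [0, 0, 0], "jaw": 1},
  {"xyz": [-8, 0, -14], "twist": [0, 0, 0], "jaw": 1},
])

```text
time_s: 9.65
tool_pos: [0.6315, 0.0192, 0.3781]
tool_rot: [179.9, 0.2, 168.4]
force: [0.2, 0.4, -0.6]
grip_width: 0.0003
grasp_force: 0.0
```

```bash
python3 - <<'E'
from h import *
rep()
S=grab('scene');D=grab('side')
cv2.imwrite('pics/both7.png',np.hstack([S['img'][150:400,100:480],D['img'][150:400,200:580]])[:,:,::-1])
for c in (S,D):
  for b in blobs(c,(0,130,60),(8,255,255),20): print(cv2.contourArea(b),cv2.boundingRect(b))
E
```

```text
t 9.65 tip [0.6323 0.0193 0.1961] rel lip (ownx,owny,z) 0.0069 -0.0204 0.1206 q [ 23.8  20.4 -35.4  87.1  12.   76.1  65.7] R [[-0.979, 0.202, 0.004], [0.202, 0.979, 0.001], [-0.004, 0.002, -1.0]]
1841.5 (0, 99, 44, 68)
403.0 (344, 198, 26, 21)
129.0 (265, 231, 14, 14)
267.0 (278, 224, 21, 22)
151.0 (360, 268, 15, 14)
83.0 (272, 229, 13, 18)
```

View pics/both7.png

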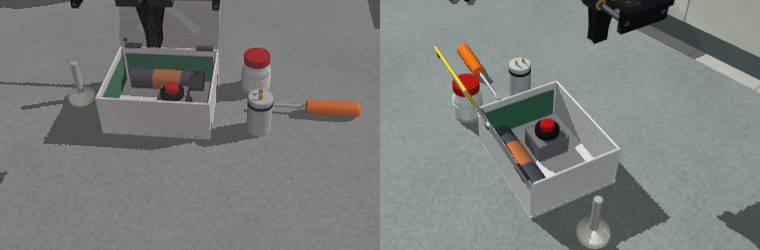

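The lid is leaning open and the button is back up (side view (367,275), same as before). The foot, jar, capacitor and driver haven't moved, and the arm is clear. Handing in.

```bash
python3 -c "
from cell import env
print(env.sign_off())"
```

```text
the job is handed in; nothing more can be done
None
```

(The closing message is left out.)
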